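Start the exposure of a printing plate

ROBOT

A 6-joint arm with a two-finger parallel gripper is mounted at the origin on the work surface. World frame = base frame: x ahead of the robot, y to its left, z up, the work surface at z = 0. Lengths are in m, angles in rad, forces in N, time in s.
With the tool pointing down it reaches from about 0.275 to 0.975 m from the base axis. Payload 8.4 kg.
Tool frame: the origin (TCP) lies at the centre of the arm's flange, where the gripper is bolted on; the fingertips stand 190 mm ahead of it and the grasp point (between the pads) lies 171 mm ahead of it; z points along the fingers, y is the line along which they close (so a half turn about z gives the same grasp; the last joint's range is limited). The gripper opens to 92 mm and grips with 3 to 60 N. Pads are 20 mm wide; open, the fingers measure 128 mm over their backs; the gripper's body (75 mm by 189 mm) begins 69 mm behind the grasp point.
Start: joints at [1.321, 0.353, 1.633, -0, 1.155, -0.002], TCP at [0.153, 0.606, 0.405] pointing down, gripper open.
Joint ranges: [-2.63, 2.63], [-0.92, 2.1], [0.06, 2.66], [-1.3, 4.44], [0, 2.69], [-3.02, 3.02]. Speed limits (rad/s): [2.22, 2.22, 2.79, 3.14, 3.14, 3.14].

INTERFACE

Orientations are given as a unit quaternion [w, x, y, z].
In Python, from station import telemetry, vision, job, nets gives the robot as it stands. The module is installed in compiled form; this text tells all that it offers.
- The arm moves only by the tool arm_command, never from a script. Its argument "rows" is a list of rows, each a list of 7 numbers: the opening, from -1 (shut) to 1 (fully open), then the shift along the world's x, y, z each as a share of 2 cm, from -1 to 1, then the turn, a rotation vector about the world's x, y, z each as a share of 6 degrees, from -1 to 1. A call has 1 to 20 rows; each row shifts and turns the commanded pose from where the row before left it; what a row does not reach is not made up. A row lasts 1/10 s, in which the tool goes at most 50 mm and 8.59 degrees, less where a joint would pass 70% of its speed; a pose out of reach is approached as far as the arm can. A call with a number of a shift or a turn outside -1 to 1 is refused whole. A call with a gripper value outside its range is refused whole. The fingers move at their own pace and stop on an object; "squeeze" is the grip in N (left out, the last holds). Time passes only in rows, so rows that do not move let the fingers close. It gives the time, the measured TCP pose, the force, the opening and the grip force at its end, in the units of the state.
- telemetry.read_state(): the state, without advancing time (a new reading comes with each control period).
- vision.read_camera(name): name is "scene" or "top" or "wrist"; returns a dict with "img" (400x640x3 uint8, red, green, blue), "mtx" (3x3 intrinsics, pixels), "D" ([k1, k2, p1, p2, k3] as OpenCV has them; the pictures are not rectified), "R" (3x3) and "t" (3): a world point X has camera coordinates R X + t. Camera axes: x right, y down, z forward; pixel columns grow to the right and rows downward; lengths in m; the calibration is good to about 2 mm. A picture is of the moment at which its call begins. There is no depth.
- job.finish_job(): hands the job in; it is judged then, once.
Trained networks look in the newest picture that a camera, given by its name, has taken for a name from the list of things; names that differ only in an ending like _2 or _b are one class to them, and where a whole thing is asked for, a point or a joint stands for the part that bears it (a point fixed in the world has none). Each returns a list of dicts, best first, with "confidence" (0 to 1); they miss things now and then, are a little off and sometimes report something else, mostly with a low value. They report only what shows in the picture. A call takes as long as a camera call.
- nets.boxes_of(camera, target): "location" ([x, y, z] in m, in the coordinates of the camera as it stood for that picture, good to about 4 mm: the middle of the surface that is visible of it).
The state is a dict: "clock": time; "joints": joint angles; "dq": joint speeds; "joint_efforts": joint torques, N m; "tool_pos": TCP position; "tcp_rot": TCP orientation; "force": force on the tool from outside, world axes, zero at the start; "torque": the same for the moment, N m; "gripper_width": finger opening in m; "gripper_force": force on a finger pad.
Only numpy, scipy, OpenCV 4.12 (cv2) and the standard library are available. Lean on these libraries where they do the work, as an engineer would, in place of code of your own. Each camera call takes 0.05 s, during which the arm holds its last target. There are 200 camera calls.

TASK

The plate and film are already on the glass of the exposure unit. With your fingertips, gently push the lid fully down by its front rail, then press the square vacuum button in until it stays in, and then press and let go the flat round lamp button to start the exposure. Press the buttons lightly, do not slam or lift the lid, and grip nothing; leave the mushroom stop button, the timer dial and all the things lying about as they are.

Things in the scene. Friction and masses are not known exactly. Their poses are not given: they have to be found in the camera images.
- unit: vacuum exposure unit for printing plates, fixed to the table: grey cabinet 460 (its x) by 480 mm (its y); origin under its centre at table height; its -x side is the front, towards the robot. A level white control ledge runs along the front; behind it lies the glass bed, 130 mm above the table, under a hinged lid
- ledge_mid (a point): point on the control ledge (110 mm above the table, 105 mm of it clear before the lid), 167.5 mm in front of the unit's origin. In a row along y near it: timer dial and dark window at the left, three black buttons 80 mm apart (square, round, mushroom, in an order that differs from unit to unit), a loose loupe at the right end
- lid_rail (a point): middle of the top face of the lid's flat front rail (45 mm deep, 470 mm wide along the unit's y); moves with the lid. With the lid fully down (a hard stop) it lies 156 mm above the table and 97.5 mm in front of the unit's origin; it starts up to 92 mm higher, the lid ajar by 0.12 to 0.30 rad. Its pitch angle in the unit is the lid's opening
- lid: the lid, an aluminium frame with a black rubber blanket, 340 mm from hinge to front lip, 470 mm wide; origin at lid_rail. Level hinge axis along the unit's y, 138 mm above the table, 215 mm behind the unit's origin; the rail point is 312.5 mm in front of it and 18 mm above it when shut. The stiff hinge holds it where it is left; 2 to 5 N down on the rail moves it
- vacuum (a joint): travel in m of the vacuum button: 0 = out (off), 0.009 = end of its travel. It gives way at about 3 N, rising smoothly to 6.6 N at 9 mm, where it has a hard stop, and stays in when let go (springing back by at most 2 mm); a push of 5 to 6 N, or about 6 mm of travel, sets it
- vacuum_top (a point): centre of the top face of the vacuum button, a square black cap 32 x 32 mm on a square grey bezel 44 mm wide; the top stands 18 mm above the ledge when out (bezel 4 mm)
- lamp (a joint): travel in m of the lamp start button: 0 = out, 0.009 = end of its travel. A spring returns it: it needs 1.5 N at the start, 5.5 N at 5 mm and 8.7 N at 9 mm, where it has a hard stop; it has made contact by 3 mm
- lamp_top (a point): centre of the top face of the lamp start button, a flat round black cap 30 mm in diameter on a round grey bezel 44 mm wide; the top stands 18 mm above the ledge when out (bezel 4 mm)
- stop (a joint): travel in m of the stop button (0 = out, 0.009 = in, spring return as the lamp button); not to be pressed
- stop_dome (a point): top of the stop button, a domed black mushroom head 46 mm in diameter, 27 mm above the ledge
- dial_mark (a point): end of the white mark on top of the round black timer dial (38 mm in diameter, 20 mm tall, at the left end of the ledge), 14 mm from its axis; the dial turns easily and is already set
- loupe: print loupe, aluminium waisted cylinder 34 mm in diameter and 38 mm tall, standing loose on the right-hand end of the control ledge; origin at the centre of its underside
- jar: glass ink jar with black cap, 58 mm in diameter, 68 mm tall, on the table in front of the unit; origin at the centre of its underside
- gouge: lino gouge with a wooden handle, 140 mm long, 11 mm thick, lying on the table in front of the unit; origin at the centre of its underside
- brayer: ink roller: black roller 38 mm thick and 100 mm wide in a steel fork with a black handle, 170 mm long, lying on the table to the right; origin on the table under the fork, 55 mm behind the roller axis; x points to the roller
- baren: green rubbing disc 110 mm across with an arched strap handle, 43 mm tall in all, on the table to the left; origin at the centre of its underside
- block: carved lino on a wooden block, 100 x 150 x 23 mm, on the table to the left; origin at the centre of its underside
- cutterbox: cardboard box of cutters, 50 x 120 x 22 mm, on the table to the right; origin at the centre of its underside

How it is judged:
On the way, in this order (a step that is already met when the one before it is completed fails the run):
1. the lid is fully down (z of lid_rail in the frame of unit below 0.162 m), for 0.1 s.
2. the vacuum button is in, with the lid down (value of joint vacuum above 0.003 m and z of lid_rail in the frame of unit below 0.162 m), for 0.1 s.
3. the lamp button is pressed, with the lid down and the vacuum on (all of step 2 and value of joint lamp above 0.003 m), for 0.05 s.
At the end, for the whole second after the job is handed in: lid down to within 6 mm at its front rail, vacuum button in by more than 3 of its 9 mm, lamp and stop buttons fully out, dial mark within 5 mm and every loose thing within 15 mm of where it began (all of step 2 and value of joint each of lamp, stop below 0.001 m and distance of dial_mark from where it was at the start of the episode below 0.005 m and distance of each of loupe, jar, gouge, brayer, baren, block, cutterbox from where it was at the start of the episode below 0.015 m); the robot touches nothing.
It fails at once if out of order: the vacuum or lamp button is pressed while the lid is not down, or the lamp button before the vacuum is on ((value of joint vacuum above 0.002 m and z of lid_rail in the frame of unit above 0.165 m) or (value of joint lamp above 0.002 m and (z of lid_rail in the frame of unit above 0.165 m or value of joint vacuum below 0.0025 m))).
It fails at once if the stop button is pressed or the timer dial is turned (value of joint stop above 0.002 m or distance of dial_mark from where it was at the start of the episode above 0.005 m).
It fails at once if the lid is not handled gently: lifted, slammed (1.2 rad/s, 0.37 m/s at its rail) or leaned on with over 90 N ((velocity of joint lid above 0.15 rad/s and z of lid_rail in the frame of unit above 0.172 m) or velocity of joint lid below -1.2 rad/s or contact force between the fingers and lid above 90 N).
It fails at once if a button is pressed harder than a light touch (40 N) (contact force between the fingers and vacuum above 40 N or contact force between the fingers and lamp above 40 N).
It fails at once if a loose thing is moved, lifted or carried (15 mm) (distance of any of loupe, jar, gouge, brayer, baren, block, cutterbox from where it was at the start of the episode above 0.015 m).
It also fails if it takes over 45 s, if anything falls off the work surface, if the arm or the gripper's body presses on something with over 40 N, if the wrist force passes 120 N, or if a joint passes its speed limit or range.

## Working session

There is one attempt and no reset: what is moved stays moved. The work goes in short steps, Python scripts to look and compute and a tool call to move; the robot and the scene stay as the last step left them, time stands still between calls to the robot, and variables do not carry over. Pictures are saved under pics/ and viewed, at most 10 in all, crops included, and the job is handed in when it is done.

Besides the shell and the picture viewer there is one more tool, called as a command line: name --pt "numbers of a row" for each row, then --argument value for the rest. arm_command: Moves the arm, as the interface text tells. Shift numbers are shares of 2 cm and turn numbers shares of 6 degrees, none past 1 either way. Its arguments: {"type":"object","properties":{"rows":{"type":"array"},"squeeze":{"type":"number"}},"required":["rows"]}

```bash
mkdir -p pics; cat > h.py <<'E'
from station import telemetry, vision, job, nets
import numpy as np, cv2
def look(cam, names, pic=None):
    c=vision.read_camera(cam)
    if pic: cv2.imwrite('pics/'+pic, c["img"][:,:,::-1])
    R,t=np.array(c["R"]),np.array(c["t"])
    for n in names:
        for d in nets.boxes_of(cam,n)[:2]:
            p=np.array(d["location"]); w=R.T@(p-t)
            px=cv2.projectPoints(p.reshape(1,3),np.zeros(3),np.zeros(3),np.array(c["mtx"]),np.array(c["D"]))[0].ravel()
            print(cam,n,round(d["confidence"],2),w.round(4),px.round())
    return c
E
python3 - <<'E'
from h import *
N=["vacuum_top","lamp_top","stop_dome","dial_mark","lid_rail","unit","loupe","jar"]
look("scene",N,"s0.png"); look("top",N,"t0.png")
s=telemetry.read_state(); print(s["clock"],s["tool_pos"],s["tcp_rot"],s["force"],s["gripper_width"])
E
```

```text
scene stop_dome 0.51 [ 0.532  -0.0577  0.1349] [308. 192.]
scene dial_mark 0.28 [ 0.5304 -0.064   0.1324] [306. 192.]
scene lid_rail 0.69 [0.7836 0.0626 0.1724] [321. 263.]
scene unit 0.93 [0.8085 0.076  0.1643] [323. 273.]
scene loupe 0.39 [ 0.5321 -0.1263  0.1497] [286. 184.]
scene jar 0.61 [ 0.3935 -0.25    0.0486] [269. 168.]
top vacuum_top 0.53 [0.5406 0.0194 0.1349] [304. 194.]
top vacuum_top 0.39 [0.7551 0.0512 0.1752] [294. 133.]
top lamp_top 0.41 [ 0.537  -0.06    0.1357] [326. 194.]
top stop_dome 0.62 [ 0.6267 -0.4271  0.0206] [419. 173.]
top stop_dome 0.54 [ 0.5345 -0.0619  0.134 ] [327. 195.]
top dial_mark 0.49 [0.5601 0.2619 0.1328] [237. 190.]
top lid_rail 0.64 [0.7539 0.0492 0.1737] [295. 133.]
top unit 0.89 [0.704  0.0598 0.1643] [292. 148.]
top loupe 0.61 [0.5456 0.0998 0.129 ] [282. 193.]
top loupe 0.4 [ 0.5251 -0.1362  0.1508] [348. 196.]
top jar 0.77 [ 0.373  -0.2553  0.0717] [380. 239.]
0.9 [0.15328744 0.60590172 0.40471932] [3.51950016e-06 1.23571289e-01 9.92335697e-01 2.22537815e-05] [-0.81964119 -0.86827789 -0.50599462] 0.09213801456912873
```

View pics/s0.png

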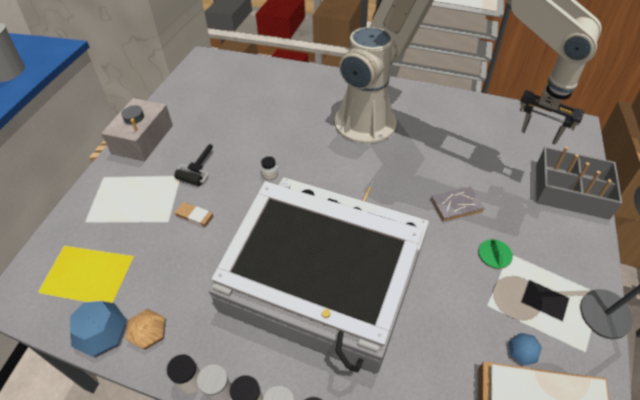

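View pics/t0.png

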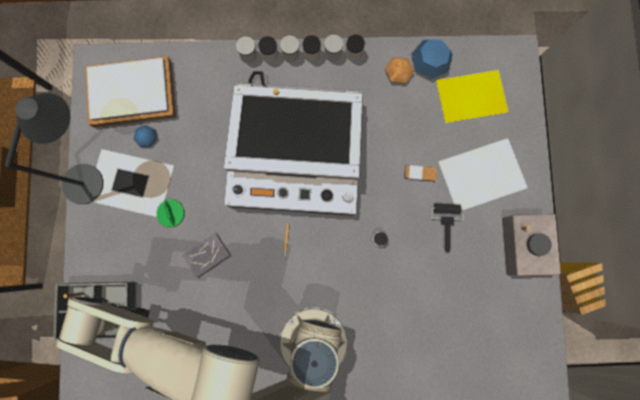

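The middle button at (304,194) looks square. The outer two at (282,193) and (327,195) need a closer look, and the lid stands slightly ajar. I'm moving above the ledge with the fingers closed.

arm_command --pt "-1 0.7 -1 0.2 0 0 0.06" --pt "-1 0.7 -1 0.2 0 0 0.06" --pt "-1 0.7 -1 0.2 0 0 0.06" --pt "-1 0.7 -1 0.2 0 0 0.06" --pt "-1 0.7 -1 0.2 0 0 0.06" --pt "-1 0.7 -1 0.2 0 0 0.06" --pt "-1 0.7 -1 0.2 0 0 0.06" --pt "-1 0.7 -1 0.2 0 0 0.06" --pt "-1 0.7 -1 0.2 0 0 0.06" --pt "-1 0.7 -1 0.2 0 0 0.06" --pt "-1 0.7 -1 0.2 0 0 0.06" --pt "-1 0.7 -1 0.2 0 0 0.06" --pt "-1 0.7 -1 0.2 0 0 0.06" --pt "-1 0.7 -1 0.2 0 0 0.06" --squeeze 5

```text
clock: 2.3
tool_pos: [0.3497, 0.325, 0.461]
tcp_rot: [0.0, 0.08, 0.997, 0.0]
force: [0.1, -0.4, -0.3]
gripper_width: 0.0007
gripper_force: 0.0
```

arm_command --pt "-1 0.7 -1 0.2 0 0 0.06" --pt "-1 0.7 -1 0.2 0 0 0.06" --pt "-1 0.7 -1 0.2 0 0 0.06" --pt "-1 0.7 -1 0.2 0 0 0.06" --pt "-1 0.7 -1 0.2 0 0 0.06" --pt "-1 0.7 -1 0.2 0 0 0.06" --pt "-1 0.7 -1 0.2 0 0 0.06" --pt "-1 0.7 -1 0.2 0 0 0.06" --pt "-1 0.7 -1 0.2 0 0 0.06" --pt "-1 0.7 -1 0.2 0 0 0.06" --pt "-1 0.7 -1 0.2 0 0 0.06" --pt "-1 0.7 -1 0.2 0 0 0.06" --pt "-1 0.7 -1 0.2 0 0 0.06" --pt "-1 0.7 -1 0.2 0 0 0.06" --pt "-1 0 0 0 0 0 0"

```text
clock: 3.8
tool_pos: [0.5465, 0.0441, 0.5171]
tcp_rot: [0.001, 0.037, 0.999, -0.0]
force: [0.2, 0.7, 0.6]
gripper_width: 0.0002
gripper_force: 0.0
```

```bash
python3 - <<'E'
from h import *
N=["vacuum_top","lamp_top","stop_dome","dial_mark","lid_rail","loupe"]
look("wrist",N,"w1.png")
s=telemetry.read_state(); print(s["clock"],s["tool_pos"],s["tcp_rot"],s["force"],s["gripper_width"])
E
```

```text
wrist vacuum_top 0.9 [0.5472 0.0198 0.1294] [299. 180.]
wrist lamp_top 0.57 [0.5525 0.0986 0.1301] [372. 180.]
wrist stop_dome 0.89 [ 0.5359 -0.0642  0.1352] [219. 177.]
wrist stop_dome 0.44 [0.5459 0.02   0.1279] [299. 179.]
wrist dial_mark 0.68 [0.5687 0.2616 0.1291] [518. 184.]
wrist lid_rail 0.73 [0.636  0.1025 0.2061] [391. 283.]
wrist lid_rail 0.27 [ 0.6333 -0.4132  0.0224] [ 27. 243.]
wrist loupe 0.89 [ 0.5299 -0.1325  0.1482] [151. 179.]
4.15 [0.54485186 0.046613   0.51662355] [-9.88896876e-05  3.54504816e-02  9.99371428e-01  4.44776961e-05] [-0.8528327  -0.14538028  0.178059  ] 0.0005205036557407826
```

View pics/w1.png

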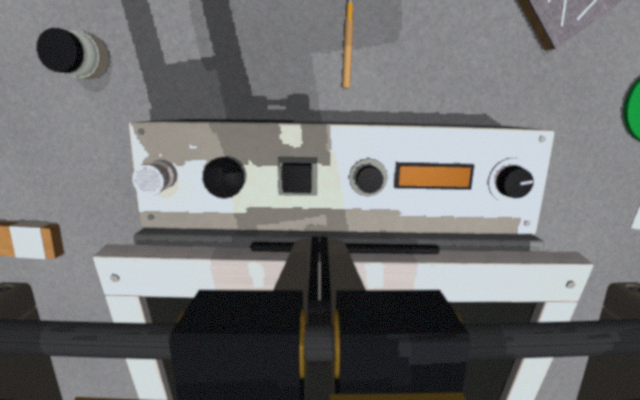

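The wrist picture shows, left to right: loupe (155,178), mushroom (223,177), square vacuum button (297,178), flat round lamp button (368,178), window, dial (515,182). The lid's front rail spans rows of about 252 to 298.

```bash
python3 - <<'E'
from h import *
c=vision.read_camera("wrist"); R,t=np.array(c["R"]),np.array(c["t"]); C=-R.T@t
def ray(px,z):
    u=cv2.undistortPoints(np.array([[px]],float),np.array(c["mtx"]),np.array(c["D"])).ravel()
    d=R.T@np.array([u[0],u[1],1]); return (C+d*(z-C[2])/d[2]).round(4)
print("cam",C)
for n,p,z in [("vac",(297,177),.128),("lamp",(368,178),.128),("ledgeL",(130,123),.11),("ledgeR",(553,130),.11)]: print(n,ray(p,z))
for z in (.19,.2,.21,.22,.23): print(z,[ray(p,z) for p in((96,248),(591,256),(108,294),(580,298))])
E
```

```text
cam [0.47158268 0.04950992 0.49735406]
vac [0.5413 0.0208 0.128 ]
lamp [0.5479 0.0977 0.128 ]
ledgeL [ 0.4701 -0.1606  0.11  ]
ledgeR [0.5109 0.3113 0.11  ]
0.19 [array([ 0.5851, -0.1771,  0.19  ]), array([0.6295, 0.3107, 0.19  ]), array([ 0.6356, -0.1774,  0.19  ]), array([0.6764, 0.3062, 0.19  ])]
0.2 [array([ 0.5814, -0.1697,  0.2   ]), array([0.6243, 0.3022, 0.2   ]), array([ 0.6303, -0.17  ,  0.2   ]), array([0.6698, 0.2978, 0.2   ])]
0.21 [array([ 0.5777, -0.1623,  0.21  ]), array([0.6192, 0.2937, 0.21  ]), array([ 0.625 , -0.1626,  0.21  ]), array([0.6631, 0.2895, 0.21  ])]
0.22 [array([ 0.5741, -0.155 ,  0.22  ]), array([0.6141, 0.2852, 0.22  ]), array([ 0.6196, -0.1552,  0.22  ]), array([0.6564, 0.2811, 0.22  ])]
0.23 [array([ 0.5704, -0.1476,  0.23  ]), array([0.6089, 0.2767, 0.23  ]), array([ 0.6143, -0.1478,  0.23  ]), array([0.6498, 0.2728, 0.23  ])]
```

arm_command --pt "-1 0.77 0.18 -1 0 0 0.03" --pt "-1 0.77 0.18 -1 0 0 0.03" --pt "-1 0.77 0.18 -1 0 0 0.03" --pt "-1 0.77 0.18 -1 0 0 0.03" --pt "-1 0.77 0.18 -1 0 0 0.03" --pt "-1 0 0 0 0 0 0" --pt "-1 0 0 -0.25 0 0 0" --pt "-1 0 0 -0.25 0 0 0" --pt "-1 0 0 -0.25 0 0 0" --pt "-1 0 0 -0.25 0 0 0" --pt "-1 -0.03 0 -0.25 0 0 0" --pt "-1 -0.03 0 -0.25 0 0 0" --pt "-1 -0.03 0 -0.25 0 0 0"

```text
clock: 5.5
tool_pos: [0.6203, 0.0639, 0.3815]
tcp_rot: [-0.0, 0.028, 1.0, 0.0]
force: [-2.1, 0.6, 4.6]
gripper_width: 0.0004
gripper_force: 1.7
```

arm_command --pt "-1 -0.03 0 -0.25 0 0 0" --pt "-1 -0.03 0 -0.25 0 0 0" --pt "-1 -0.03 0 -0.25 0 0 0" --pt "-1 -0.03 0 -0.25 0 0 0" --pt "-1 -0.03 0 -0.25 0 0 0" --pt "-1 -0.03 0 -0.2 0 0 0"

```text
clock: 6.1
tool_pos: [0.6171, 0.0641, 0.3523]
tcp_rot: [0.0, 0.028, 1.0, 0.0]
force: [0.5, 2.4, 3.2]
gripper_width: 0.0006
gripper_force: 1.6
```

arm_command --pt "-1 0 0 -0.12 0 0 0" --pt "-1 0 0 -0.1 0 0 0" --pt "-1 0 0 -0.1 0 0 0" --pt "-1 0 0 0 0 0 0"

```text
clock: 6.5
tool_pos: [0.6169, 0.0639, 0.3465]
tcp_rot: [0.0, 0.028, 1.0, -0.0]
force: [-0.6, 1.0, 4.9]
gripper_width: 0.0008
gripper_force: 2.3
```

arm_command --pt "-1 0 0 -0.05 0 0 0" --pt "-1 0 0 -0.05 0 0 0" --pt "-1 0 0 0 0 0 0"

```text
clock: 6.8
tool_pos: [0.6169, 0.0638, 0.3464]
tcp_rot: [0.0, 0.028, 1.0, -0.0]
force: [-7.3, 2.0, 20.6]
gripper_width: 0.0009
gripper_force: 10.2
```

arm_command --pt "-1 0 0 0.2 0 0 0" --pt "-1 0 0 1 0 0 0" --pt "-1 0 0 1 0 0 0" --pt "-1 -0.75 -0.43 0 0 0 -0.06" --pt "-1 -0.75 -0.43 0 0 0 -0.06" --pt "-1 -0.75 -0.43 0 0 0 -0.06" --pt "-1 -0.75 -0.43 0 0 0 -0.06" --pt "-1 -0.75 -0.43 0 0 0 -0.06" --pt "-1 0 0 0 0 0 0"

```text
clock: 7.7
tool_pos: [0.5405, 0.02, 0.3879]
tcp_rot: [-0.001, 0.044, 0.999, -0.0]
force: [-0.4, 0.4, 0.6]
gripper_width: 0.0005
gripper_force: 0.0
```

```bash
python3 - <<'E'
from h import *
N=["vacuum_top","lamp_top","stop_dome","lid_rail"]
look("wrist",N,"w2.png"); look("top",["lid_rail","vacuum_top"])
s=telemetry.read_state(); print(s["clock"],s["tool_pos"],s["tcp_rot"],s["force"])
E
```

```text
wrist vacuum_top 0.76 [0.5476 0.0218 0.1289] [326. 223.]
wrist vacuum_top 0.57 [0.3934 0.3454 0.0026] [630.  10.]
wrist lamp_top 0.85 [0.553  0.1008 0.1288] [433. 221.]
wrist stop_dome 0.74 [ 0.5372 -0.0599  0.1322] [212. 220.]
wrist stop_dome 0.23 [ 0.529  -0.1349  0.1448] [100. 223.]
wrist lid_rail 0.91 [0.6229 0.1098 0.1491] [454. 318.]
wrist lid_rail 0.24 [ 0.3824 -0.2371  0.0442] [24. 44.]
top lid_rail 0.88 [0.7691 0.0595 0.1458] [292. 131.]
top vacuum_top 0.66 [0.736  0.0734 0.1485] [288. 140.]
8.1 [0.54230404 0.02117247 0.38813828] [-2.21272785e-06  4.35480286e-02  9.99051334e-01 -2.38268413e-05] [ 0.68503053  0.40597392 -0.65840996]
```

View pics/w2.png

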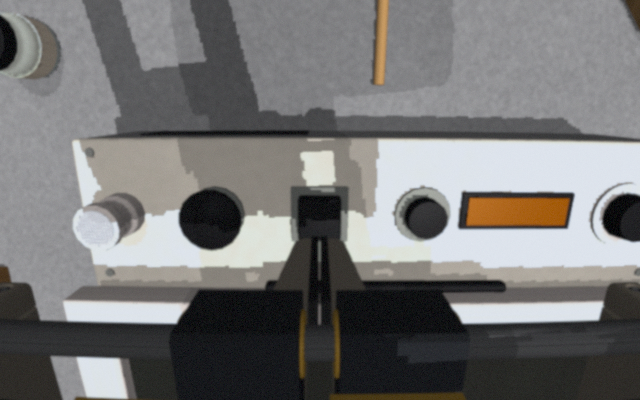

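The lid is down and the fingertips are over the square cap at (320,215). I'm pressing it now.

arm_command --pt "-1 0.1 0 -1 0 0 0" --pt "-1 0 0 -1 0 0 0" --pt "-1 0 0 -0.8 0 0 0" --pt "-1 0 0 0 0 0 0" --pt "-1 0 0 -0.3 0 0 0" --pt "-1 0 0 -0.3 0 0 0" --pt "-1 0 0 -0.15 0 0 0" --pt "-1 0 0 -0.1 0 0 0"

```text
clock: 8.9
tool_pos: [0.5441, 0.0209, 0.3156]
tcp_rot: [0.0, 0.044, 0.999, 0.0]
force: [-0.6, 1.1, 4.3]
gripper_width: 0.0007
gripper_force: 2.0
```

arm_command --pt "-1 0 0 -0.1 0 0 0" --pt "-1 0 0 0 0 0 0"

```text
clock: 9.1
tool_pos: [0.5441, 0.0209, 0.3135]
tcp_rot: [0.0, 0.044, 0.999, 0.0]
force: [1.1, 0.8, 1.3]
gripper_width: 0.0005
gripper_force: 0.7
```

arm_command --pt "-1 0 0 -0.1 0 0 0" --pt "-1 0 0 -0.1 0 0 0" --pt "-1 0 0 0 0 0 0"

```text
clock: 9.4
tool_pos: [0.5441, 0.0209, 0.3095]
tcp_rot: [0.0, 0.044, 0.999, 0.0]
force: [0.2, -0.4, 3.7]
gripper_width: 0.0005
gripper_force: 1.7
```

arm_command --pt "-1 0 0 -0.05 0 0 0" --pt "-1 0 0 -0.05 0 0 0" --pt "-1 0 0 0 0 0 0"

```text
clock: 9.7
tool_pos: [0.5441, 0.0209, 0.3093]
tcp_rot: [0.001, 0.044, 0.999, 0.0]
force: [-6.3, 0.0, 24.2]
gripper_width: 0.0006
gripper_force: 12.2
```

It reached its hard stop, so I'm lifting and going over to the lamp button.

arm_command --pt "-1 0 0 0.2 0 0 0" --pt "-1 0 0 1 0 0 0" --pt "-1 0 0 1 0 0 0" --pt "-1 0 0 0.8 0 0 0" --pt "-1 0.08 0.98 0 0 0 0" --pt "-1 0.08 0.98 0 0 0 0" --pt "-1 0.08 0.98 0 0 0 0" --pt "-1 0.08 0.98 0 0 0 0" --pt "-1 0 0 0 0 0 0"

```text
clock: 10.6
tool_pos: [0.5503, 0.1009, 0.3669]
tcp_rot: [-0.0, 0.043, 0.999, 0.0]
force: [0.6, -0.6, -0.4]
gripper_width: 0.0004
gripper_force: 0.0
```

```bash
python3 - <<'E'
from h import *
look("wrist",["vacuum_top","lamp_top","lid_rail"],"w3.png")
s=telemetry.read_state(); print(s["clock"],s["tool_pos"],s["force"])
E
```

```text
wrist vacuum_top 0.64 [0.544  0.0241 0.1205] [211. 219.]
wrist lamp_top 0.88 [0.5492 0.1013 0.1312] [323. 222.]
wrist lamp_top 0.67 [0.637  0.0844 0.146 ] [309. 351.]
wrist lid_rail 0.95 [0.6384 0.0836 0.1495] [308. 356.]
10.8 [0.55013733 0.09868063 0.36703393] [-0.51069727  0.2024405  -0.63120163]
```

View pics/w3.png

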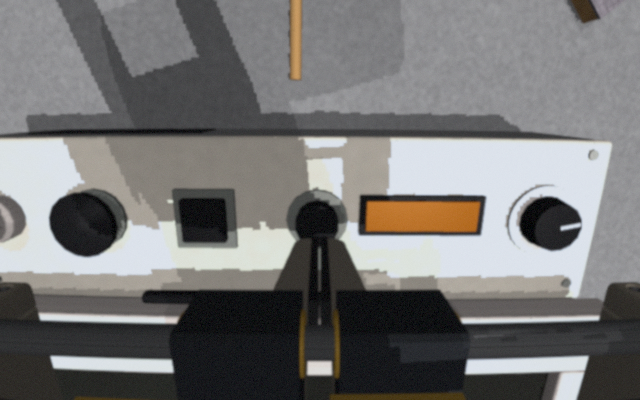

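The vacuum button is in (its top is at about z 0.12), and the fingertips are over the round cap at (318,222). I'm pressing about 5.5 mm and then letting go.

arm_command --pt "-1 0 0 -1 0 0 0" --pt "-1 0 0 -1 0 0 0" --pt "-1 0 0 -0.2 0 0 0" --pt "-1 0 0 -0.2 0 0 0" --pt "-1 0 0 -0.2 0 0 0" --pt "-1 0 0 -0.1 0 0 0" --pt "-1 0 0 -0.05 0 0 0" --pt "-1 0 0 0 0 0 0" --pt "-1 0 0 0 0 0 0"

```text
clock: 11.7
tool_pos: [0.5505, 0.099, 0.3131]
tcp_rot: [0.0, 0.044, 0.999, -0.0]
force: [-2.4, -3.0, 6.0]
gripper_width: 0.0005
gripper_force: 2.8
```

arm_command --pt "-1 0 0 -0.05 0 0 0" --pt "-1 0 0 0 0 0 0" --pt "-1 0 0 0.3 0 0 0" --pt "-1 0 0 0.6 0 0 0" --pt "-1 0 0 1 0 0 0" --pt "-1 0 0 1 0 0 0" --pt "-1 0 0 1 0 0 0" --pt "-1 0 0 1 0 0 0" --pt "-1 0 0 1 0 0 0" --pt "-1 0 0 0 0 0 0" --pt "-1 0 0 0 0 0 0"

```text
clock: 12.8
tool_pos: [0.5502, 0.0995, 0.4297]
tcp_rot: [0.001, 0.044, 0.999, 0.0]
force: [-1.1, 1.3, 0.4]
gripper_width: 0.0001
gripper_force: 0.0
```

```bash
python3 - <<'E'
from h import *
look("wrist",["vacuum_top","lamp_top","lid_rail"])
s=telemetry.read_state(); print(s["clock"],s["tool_pos"],s["force"])
print(job.finish_job())
E
```

```text
wrist vacuum_top 0.91 [0.5462 0.0205 0.1204] [231. 199.]
wrist lamp_top 0.95 [0.5516 0.1012 0.1272] [324. 199.]
wrist lamp_top 0.53 [0.6256 0.0055 0.1607] [216. 306.]
wrist lid_rail 0.79 [0.6224 0.0035 0.1593] [213. 302.]
13.0 [0.55000105 0.09929093 0.42827827] [ 0.59396346 -0.23736959  0.16888319]
the job is handed in; nothing more can be done
None
```

The job is handed in (no verdict was returned): the lid is fully down, the vacuum button is staying in, the lamp button was pressed about 5 mm and let go, and the arm is clear at about 13 s.

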